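Size a turning blank on the taper gauge and sort it

ROBOT

A 6-joint arm with a two-finger parallel gripper is mounted at the origin on the work surface. World frame = base frame: x ahead of the robot, y to its left, z up, the work surface at z = 0. Lengths are in m, angles in rad, forces in N, time in s.
With the tool pointing down it reaches from about 0.275 to 0.975 m from the base axis. Payload 8.4 kg.
Tool frame: the origin (TCP) lies on the centre line of the jaws, within the pads' length; the fingertips stand 8 mm ahead of it and the grasp point (between the pads) lies 11 mm behind it; y points along the fingers, x is the direction in which the jaws open and shut, and the axes are right-handed (so a half turn about y gives the same grasp; the last joint's range is limited). The gripper opens to 92 mm and grips with 3 to 60 N. Pads are 20 mm wide; open, the fingers measure 128 mm over their backs; the gripper's body (75 mm by 189 mm) begins 69 mm behind the grasp point.
Start: joints at [-1.111, 0.353, 1.633, -0, 1.155, -0.002], TCP at [0.278, -0.56, 0.223] pointing down, gripper open.
Joint ranges: [-2.63, 2.63], [-0.92, 2.1], [0.06, 2.66], [-1.3, 4.44], [0, 2.69], [-3.02, 3.02]. Speed limits (rad/s): [2.22, 2.22, 2.79, 3.14, 3.14, 3.14].

INTERFACE

Orientations are given as [roll, pitch, yaw] about the fixed x, y, z axes, in that order (R = Rz(yaw) Ry(pitch) Rx(roll)).
In Python, from station import ctrl gives the robot as it stands. Calls block until the motion is done:
- ctrl.move_to(position, orientation): joint-space move of the TCP to a pose.
- ctrl.move_l(position, orientation=None, rate=0.15): straight line of the TCP; orientation=None keeps the orientation; rate is the mean speed in m/s.
- ctrl.set_joints(angles): joint-space move.
- ctrl.let_go() and ctrl.close_gripper(): open the fingers fully, or close them until they stop; the grip force is fixed at half the most.
- ctrl.pause(seconds).
- ctrl.ik(position, orientation): joint angles nearest the present ones, or None.
- ctrl.get_obs(): the state.
- ctrl.get_image(name): name is "scene" or "top" or "wrist"; returns a dict with "pixels" (480x640x3 uint8, red, green, blue), "mtx" (3x3 intrinsics, pixels), "R" (3x3) and "t" (3): a world point X has camera coordinates R X + t. Camera axes: x right, y down, z forward; pixel columns grow to the right and rows downward; lengths in m; the calibration is good to about 2 mm. A picture is of the moment at which its call begins. There is no depth.
A pose or a line that the arm cannot do raises ctrl.PlanningError and nothing moves.
- ctrl.hand_in(): hands the job in, once; it reports no verdict.
Trained networks look in a picture, given as the dict that the camera call returned (one of the last four; its "shot" number tells which), for a name from the list of things; names that differ only in an ending like _2 or _b are one class to them, and where a whole thing is asked for, a point or a joint stands for the part that bears it (a point fixed in the world has none). Each returns a list of dicts, best first, with "p" (0 to 1); they miss things now and then, are a little off and sometimes report something else, mostly with a low value. They report only what shows in the picture. A call takes as long as a camera call. They do not tell look-alikes from the thing itself.
- ctrl.recognise(picture, target): "centre" ([x, y, z] in m, in world coordinates, good to about 4 mm: the middle of the surface that is visible of it).
- ctrl.spot_point(picture, target): "centre" ([x, y, z] in m, in world coordinates, good to about 4 mm: a listed point, or the origin of a listed thing).
The state is a dict: "time_s": time; "joints": joint angles; "qvel": joint speeds; "joint_torque": joint torques, N m; "eef_pos": TCP position; "tcp_rot": TCP orientation; "contact_force": force on the tool from outside, world axes, zero at the start; "moment": the same for the moment, N m; "width": opening from 0.0 (shut) to 1.0 (fully open).
Only numpy, scipy, OpenCV 4.12 (cv2) and the standard library are available. Lean on these libraries where they do the work, as an engineer would, in place of code of your own. Each camera call takes 0.05 s, during which the arm holds its last target.

TASK

Size the glued-up turning blank on the taper gauge: stand it in the wide end of the slot, keep it flat along the straight fence, and slide it towards the narrow end, pushing the steel follower ahead of it, until it wedges snugly between fence and taper bar - a firm push, never jammed hard. Only the blank may move the follower; read which zone its nose stopped in (one, two or three studs, divided by the two scribed lines), take the blank out, leave the follower where it stopped, and stand the blank upright in the tray pocket with the same number of studs (on a line, either neighbour will do). Leave everything else on the bench where it is.

Things in the scene. Friction and masses are not known exactly. Their poses are not given: they have to be found in the camera images.
- blank_mid (a point): Centre of the blank's light core, 45 mm above its underside. The blank is a square-edged wooden block 90 mm tall, standing on end, two timbers glued: a light core (32 mm along x, 16 mm along y, bare face at y = -8 mm) and on its +y face a dark facing of equal width and height. Facing thickness is not told: both together are 18 to 26 mm thick along y. 50 to 80 g. Grip across the 32 mm near the top.
- blank: The same blank, origin at the centre of the light core's underside; x, y, z as at its centre.
- slot_mouth (a point): Wide end of the gauge's slot: on top of the bed (12 mm above the bench), on the fence's face. x runs along the fence to the narrow end, y across the slot from fence to taper bar, z up. The bed reaches 35 mm out in front of it. About 5 to 8 N of push along x wedges the blank in the slot.
- fence: The gauge's straight aluminium fence, face at y = 0 of the slot, body 25 mm wide on the -y side, from slot x = 0 to 235 mm, 30 mm high (top 42 mm above the bench). Origin and axes as the gauge's.
- taper_bar: The gauge's tapered aluminium bar, as high as the fence. Its face runs from slot y = 40 mm at x = 0 to y = 15 mm at x = 150 mm, so the slot narrows 1 mm in every 6; a blank t mm thick, flat on the fence, stops with its leading face near x = 6 (40 - t) mm, or up to 5 mm deeper under the push. Origin under the middle of that face, x along it.
- gauge: The whole gauge, screwed to the bench: plywood bed 270 by 118 by 12 mm. Origin on the bench under the fence's face at slot x = 100 mm, axes as the slot. Two black lines on top of the taper bar, at slot x = 102 and 118 mm, part its zones: one black stud (x below 102, thick blanks), two studs (102 to 118), three studs (above 118, thin blanks).
- follower_nose (a point): Middle of the follower's nose, the flat end of its tongue (slot y = 3 to 11 mm, 4 to 28 mm above the bed) that the blank's leading face pushes; 15 mm above the bed, x, y, z as the slot. The saddle begins 44 mm beyond the nose and stands to 50 mm above the bench, its brass knob 62 mm beyond the nose to 56 mm.
- follower: The steel follower: a saddle on the fence with a tongue in the slot ahead of the blank and a thin pointer blade in line with its nose over the taper bar. Slides along the slot with about 1.2 N of friction and stays where it is left; its nose starts at slot x = 60 to 75 mm and can go to 140 mm. Origin at bench height under its nose, on the fence's face; axes as the slot.
- pocket_one (a point): Centre of the floor (6 mm above the bench) of the one-stud pocket, for thick blanks, in the fixed wooden tray: 242 by 100 mm, walls 41 mm high and 8 mm thick, three pockets in a row along its x, each 70 mm (x) by 84 mm (y), with one, two or three black studs on both side rims.
- pocket_two (a point): Centre of the floor of the middle, two-stud pocket, 78 mm from the first.
- pocket_three (a point): Centre of the floor of the three-stud pocket, for thin blanks, 78 mm beyond the middle one.
- round_blank: Bystander: dark round blank standing on end, 34 mm across, 60 mm tall; origin under its centre.
- finial: Bystander: small turned light-wood finial standing, 32 mm foot, 62 mm tall; origin under its centre.
- bowl: Bystander: turned wooden bowl, 150 mm across, 58 mm high; origin under its centre.
- wax_tin: Bystander: low metal tin with a white lid, 72 mm across, 45 mm high; origin under its centre.
- chuck_key: Bystander: steel T-handled chuck key lying down, 110 mm long, 11 mm high.
- sanding_block: Bystander: cork sanding block 95 by 55 by 30 mm; origin under its centre.
- gouge: Bystander: turning tool with a dark wooden handle, 300 mm long, lying along the far side.
Not all that is in view belongs to the job. What is shaped like the blank but pink or purple is not meant.

How it is judged:
By the outcome, as a careful person would: the job done as asked, in the order asked, and still so for the second after the job is handed in, with the robot touching nothing.
It also fails if it takes over 59 s, if anything falls off the work surface, if the arm or the gripper's body presses on something with over 40 N, if the wrist force passes 120 N, or if a joint passes its speed limit or range.

## Working session

There is one attempt and no reset: what is moved stays moved. The work goes in short steps, each a Python script; the robot and the scene stay as the last script left them, time stands still between calls to the robot, and variables do not carry over. Pictures are saved under pics/ and viewed, and the job is handed in when it is done.

```bash
ls; mkdir -p pics
python3 - <<'E'
from station import ctrl
import cv2
for n in ["scene","top","wrist"]:
    im=ctrl.get_image(n); cv2.imwrite(f"pics/a_{n}.png",im["pixels"][:,:,::-1])
    for t in (["blank_mid","slot_mouth","follower_nose","pocket_one","pocket_two","pocket_three","gauge","taper_bar","blank"] if n!="wrist" else ["blank_mid"]):
        print(n,t,[( [round(float(v),4) for v in d["centre"]],round(d["p"],2)) for d in ctrl.spot_point(im,t)][:4])
print(ctrl.get_obs())
E
```

```text
pics
scene blank_mid [([0.5717, -0.0591, 0.0446], 0.78), ([0.4971, -0.0656, 0.0499], 0.73), ([0.517, -0.0002, 0.0446], 0.54)]
scene slot_mouth [([0.7136, -0.0259, 0.0015], 0.25)]
scene follower_nose [([0.5515, 0.2397, 0.0251], 0.62), ([0.4865, -0.2073, 0.0056], 0.57), ([0.6047, 0.423, -0.0042], 0.35)]
scene pocket_one [([0.4836, -0.2072, 0.0043], 0.58), ([0.6069, -0.4458, 0.0026], 0.17)]
scene pocket_two [([0.5664, -0.2151, 0.0054], 0.9)]
scene pocket_three [([0.6428, -0.2155, 0.0093], 0.89)]
scene gauge [([0.5872, 0.2138, -0.0031], 0.77)]
scene taper_bar [([0.5711, 0.2484, 0.001], 0.88)]
scene blank [([0.5124, 0.0038, -0.0011], 0.9), ([0.5715, -0.0565, -0.0065], 0.81), ([0.4935, -0.0637, -0.0012], 0.73), ([0.5479, 0.2366, 0.0247], 0.2)]
top blank_mid [([0.4948, -0.0651, 0.0446], 0.72), ([0.5709, -0.0606, 0.0413], 0.63), ([0.5162, -0.0015, 0.044], 0.45), ([0.803, 0.1009, -0.0], 0.42)]
top slot_mouth [([0.4847, 0.2471, 0.015], 0.84), ([0.55, 0.2334, 0.0252], 0.54), ([0.6434, -0.2155, 0.0073], 0.51)]
top follower_nose [([0.5491, 0.2331, 0.0264], 0.84)]
top pocket_one [([0.4892, -0.2077
[... 450 characters left out ...]
92, 0.0043], 0.23)]
wrist blank_mid []
{'time_s': 1.1, 'joints': array([-1.11137504e+00,  3.52987977e-01,  1.63335961e+00,  4.20955878e-06,
        1.15518012e+00, -2.41627586e-03]), 'qvel': array([-0.00071331,  0.00179876,  0.00102875,  0.00018929, -0.00049125,
        0.00022853]), 'joint_torque': array([ 1.25925599e-04, -5.93776166e+01, -3.34574640e+01,  6.97983359e-02,
        1.56649947e-02, -5.56558473e-05]), 'eef_pos': array([ 0.2785036 , -0.55955685,  0.22260779]), 'tcp_rot': array([-1.57079263e+00, -6.49546325e-05, -1.10896046e+00]), 'contact_force': array([ 0.50193082,  0.25370617, -0.21631494]), 'moment': array([ 0.02763473,  0.04037142, -0.06959935]), 'width': 0.9995579847510802}
```

View pics/a_scene.png

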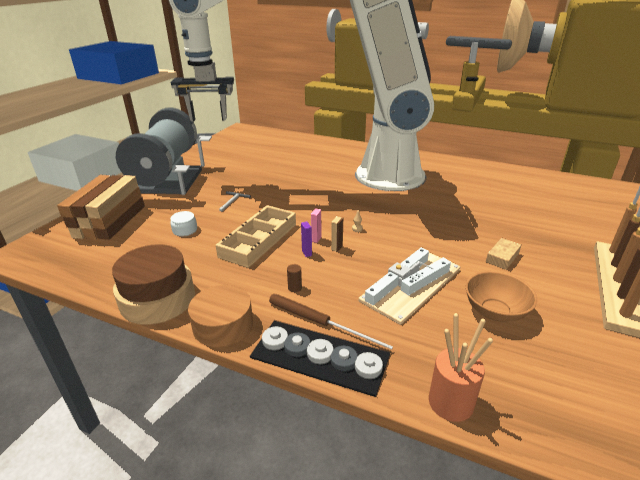

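View pics/a_top.png

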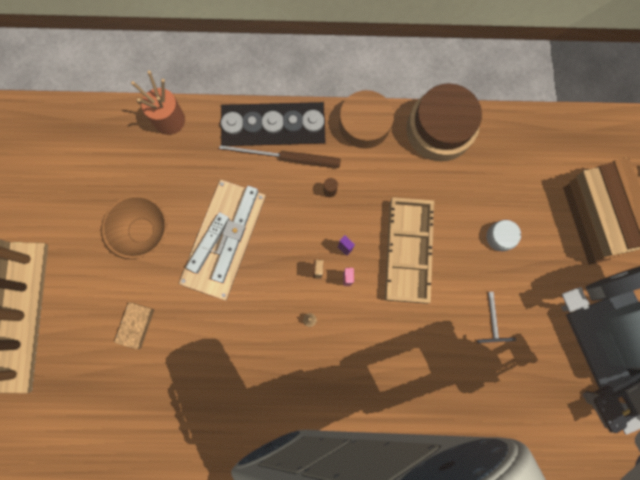

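Run:
```python
from station import ctrl
import cv2
a=cv2.imread("pics/a_top.png"); im=ctrl.get_image("top")
import numpy as np
np.savez("top.npz",**{k:im[k] for k in("mtx","R","t")}); print(im["mtx"],im["R"],im["t"])
def pr(X):
    c=im["R"]@np.array(X)+im["t"]; p=im["mtx"]@c; return p[:2]/p[2]
for X in [(.5717,-.0591,.09),(.4971,-.0656,.09),(.517,0,.09),(.4847,.2471,.012),(.5849,.2176,.042)]: print(X,pr(X))
```

```text
[[533.08433908   0.         320.03818006]
 [  0.         533.08433908 234.98473988]
 [  0.           0.           1.        ]] [[ 0.01409749 -0.99970086  0.01998632]
 [-0.98179983 -0.01762558 -0.18909898]
 [ 0.18939468 -0.01695675 -0.98175461]] [-0.0110464   0.59156429  1.17588161]
(0.5717, -0.0591, 0.09) [345.82564066 241.3507744 ]
(0.4971, -0.0656, 0.09) [348.58598052 274.48836961]
(0.517, 0, 0.09) [319.15712866 265.09387103]
(0.4847, 0.2471, 0.012) [213.1412654  281.43235155]
(0.5849, 0.2176, 0.042) [225.80711493 237.35969656]
```

Candidates for the blank (top view): purple (347,245), pink (349,276) and tan/dark (319,269). Only the last is light core plus dark facing. I'll confirm it close up.

Run:
```python
from station import ctrl
import cv2, numpy as np
im=ctrl.get_image("wrist"); 
C=-im["R"].T@im["t"]; print(C, im["R"], im["mtx"]); o=ctrl.get_obs(); print(o["eef_pos"],o["tcp_rot"])
s=ctrl.get_image("scene")["pixels"][:,:,::-1]
c1=cv2.resize(s[200:265,290:370],None,fx=5,fy=5,interpolation=cv2.INTER_CUBIC)
c2=cv2.resize(s[240:325,355:465],None,fx=5,fy=5,interpolation=cv2.INTER_CUBIC)
cv2.imwrite("pics/b_blank.png",c1); cv2.imwrite("pics/b_gauge.png",c2)
```

```text
[ 0.34781368 -0.52555646  0.38278489] [[ 4.45518368e-01 -8.95272295e-01  9.49658984e-04]
 [-8.60664399e-01 -4.28003723e-01  2.75807189e-01]
 [-2.46516077e-01 -1.23694506e-01 -9.61212512e-01]] [[361.96261349   0.         325.02391956]
 [  0.         361.96261349 237.43359892]
 [  0.           0.           1.        ]]
[ 0.27848358 -0.55954234  0.22260122] [-1.57079613e+00 -2.61495492e-05 -1.10897067e+00]
```

View pics/b_blank.png

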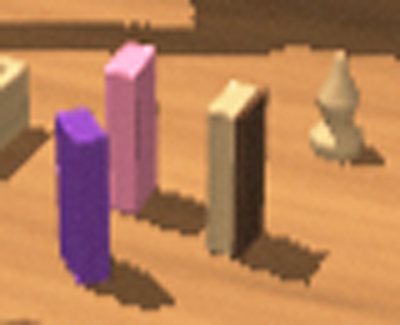

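View pics/b_gauge.png

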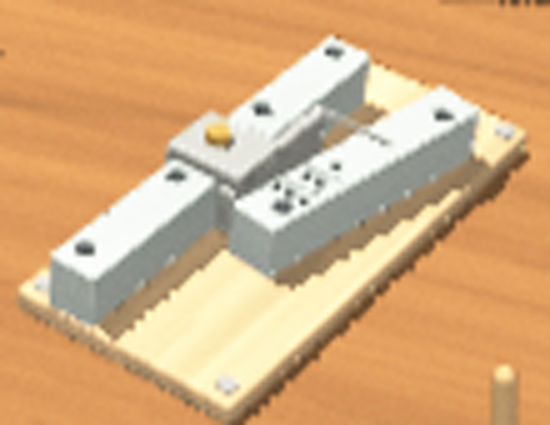

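Run:
```python
from station import ctrl
import cv2, numpy as np
P=np.pi
def snap(n):
    im=ctrl.get_image("wrist"); cv2.imwrite(f"pics/{n}.png",im["pixels"][:,:,::-1]); np.savez(n+".npz",**im)
    for t in ["blank_mid","blank","slot_mouth","follower_nose","gauge","taper_bar"]:
        print(n,t,[( [round(float(v),4) for v in d["centre"]],round(d["p"],2)) for d in ctrl.spot_point(im,t)][:3])
    return
ctrl.move_to([0.50,-0.02,0.26],[-P/2,0,0]); print(ctrl.get_obs()["time_s"],ctrl.get_obs()["joints"].round(2))
snap("c_blank")
ctrl.move_to([0.55,0.19,0.28],[-P/2,0,-0.286]); print(ctrl.get_obs()["time_s"],ctrl.get_obs()["joints"].round(2))
snap("c_gauge"); print(ctrl.get_obs()["time_s"])
```

```text
3.35 [-0.04  0.12  1.85 -0.    1.17 -0.04]
c_blank blank_mid [([0.5165, -0.0012, 0.0418], 0.95), ([0.496, -0.0674, 0.0435], 0.94), ([0.5643, -0.0605, 0.0448], 0.8)]
c_blank blank [([0.5661, -0.0566, -0.0006], 0.95), ([0.4989, -0.0672, -0.0002], 0.73), ([0.5118, 0.0017, -0.0015], 0.7)]
c_blank slot_mouth []
c_blank follower_nose []
c_blank gauge []
c_blank taper_bar []
4.575 [ 0.33  0.24  1.66 -0.    1.24  0.61]
c_gauge blank_mid [([0.5662, -0.0593, 0.0444], 0.9), ([0.5153, 0.0, 0.0416], 0.74), ([0.4975, -0.0672, 0.0432], 0.65)]
c_gauge blank [([0.5116, 0.0033, 0.0019], 0.75), ([0.5668, -0.0591, -0.0009], 0.73), ([0.3988, 0.0222, 0.0023], 0.55)]
c_gauge slot_mouth [([0.4877, 0.2477, 0.015], 0.62)]
c_gauge follower_nose []
c_gauge gauge [([0.5836, 0.2125, 0.0018], 0.67)]
c_gauge taper_bar [([0.5687, 0.2488, 0.001], 0.89), ([0.55, 0.2257, -0.0005], 0.64)]
4.925
```

View pics/c_blank.png

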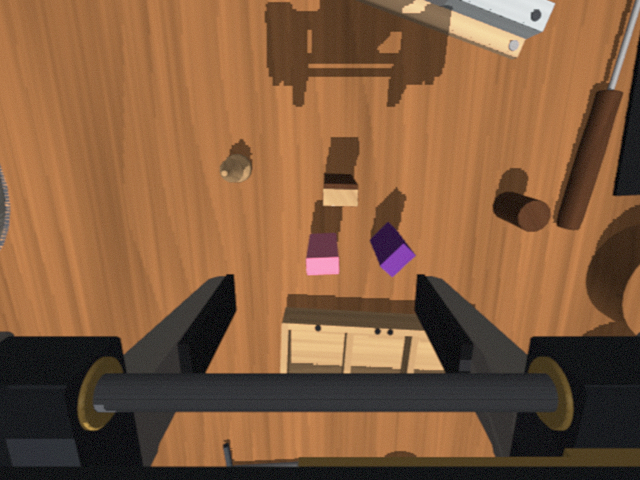

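View pics/c_gauge.png

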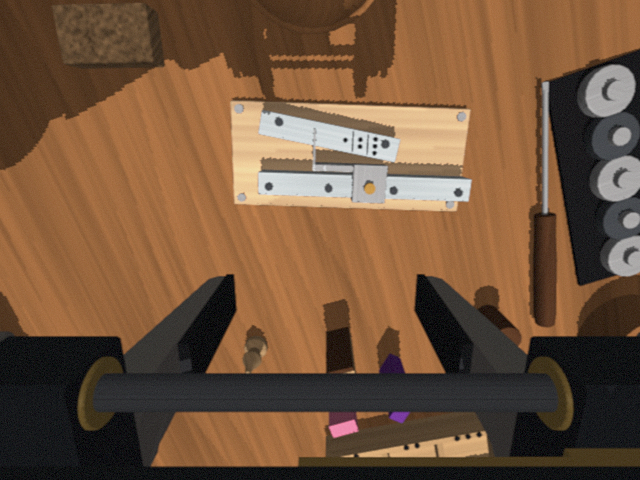

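The tan/dark block at (340,192) in the wrist view is the blank: the light core is nearer the tray and the dark facing is towards +y. Next I'll enlarge both for a precise fit.

Run:
```python
import cv2
a=cv2.imread("pics/c_gauge.png"); cv2.imwrite("pics/d_g.png",cv2.resize(a[92:222,226:476],None,fx=3.2,fy=3.2,interpolation=cv2.INTER_CUBIC))
a=cv2.imread("pics/c_blank.png"); cv2.imwrite("pics/d_b.png",cv2.resize(a[165:215,315:365],None,fx=10,fy=10,interpolation=cv2.INTER_CUBIC))
```

```text
(no output)
```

View pics/d_g.png

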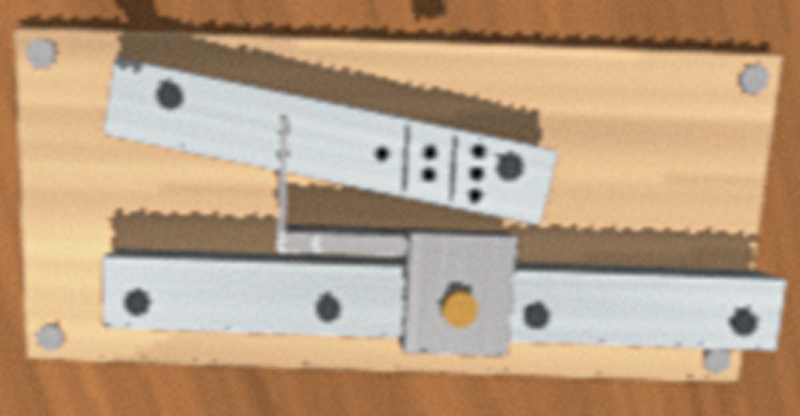

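View pics/d_b.png

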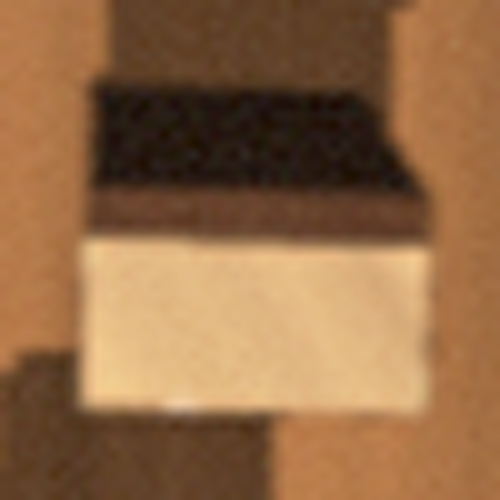

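```bash
cat > geo.py <<'E'
import numpy as np
def unproj(d,px,z):
    R,t,K=d["R"],d["t"],d["mtx"]; C=-R.T@t
    r=R.T@np.linalg.solve(K,np.array([px[0],px[1],1.])); return (C+r*(z-C[2])/r[2])[:2]
def fit(S,W):  # rigid 2D: W = Rot(a) S + o
    S=np.array(S,float);W=np.array(W,float);s=S-S.mean(0);w=W-W.mean(0)
    a=np.arctan2((s[:,0]*w[:,1]-s[:,1]*w[:,0]).sum(),(s*w).sum())
    R=np.array([[np.cos(a),-np.sin(a)],[np.sin(a),np.cos(a)]]); o=W.mean(0)-R@S.mean(0)
    return a,o,((S@R.T+o-W)*1e3).round(1)
E
python3 - <<'E'
from geo import *
d=np.load("c_gauge.npz"); g=lambda u,v:(226+(u+.5)/3.2-.5,92+(v+.5)/3.2-.5)
P=[((0,0),(104,256)),((0,-25),(105,325)),((235,0),(785,278)),((235,-25),(777,349)),((0,40),(105,132)),((150,15),(541,222))]
W=[unproj(d,g(*p),.042) for _,p in P]; S=[(a/1e3,b/1e3) for (a,b),_ in P]
a,o,r=fit(S,W); print("gauge",a,o,r.tolist())
R=np.array([[np.cos(a),-np.sin(a)],[np.sin(a),np.cos(a)]])
for n,p in [("l102",(405,188)),("l118",(453,198)),("bladetip",(285,120)),("blade over bar",(284,165))]:
    print(n,(R.T@(unproj(d,g(*p),.042)-o)*1e3).round(1))
print("nose",(R.T@(unproj(d,g(278,240),.04)-o)*1e3).round(1))
d=np.load("c_blank.npz"); g=lambda u,v:(315+(u+.5)/10-.5,165+(v+.5)/10-.5)
P=[((-16,8),(82,239)),((16,8),(432,243)),((16,-8),(430,412)),((-16,-8),(80,410))]
W=[unproj(d,g(*p),.09) for _,p in P]; S=[(a/1e3,b/1e3) for (a,b),_ in P]
b,c,r=fit(S,W); print("blank",b,c,r.tolist())
R=np.array([[np.cos(b),-np.sin(b)],[np.sin(b),np.cos(b)]])
for p in [(90,190),(428,192)]: print((R.T@(unproj(d,g(*p),.09)-c)*1e3).round(1))
E
```

```text
gauge -0.3191101021504025 [0.4896565 0.2461099] [[-0.7, 1.1], [-1.1, -0.3], [1.7, -0.2], [0.7, -0.4], [-1.9, 0.9], [1.3, -1.0]]
l102 [102.   25.1]
l118 [118.2  22.4]
bladetip [61.3 45.5]
blade over bar [61.4 31.2]
nose [59.9  6.4]
blank -0.008261824917546118 [ 5.13821643e-01 -1.28377487e-04] [[0.0, 0.0], [0.1, 0.2], [-0.3, -0.1], [0.1, -0.1]]
[-15.3  12.4]
[15.4 12.5]
```

Run:
```python
from station import ctrl
import cv2, numpy as np
P=np.pi; o=[-P/2,0,-0.008]
ctrl.move_to([0.5138,0.002,0.16],o)
ctrl.move_l([0.5138,0.002,0.064],o,rate=0.12)
ctrl.close_gripper(); 
s=ctrl.get_obs(); print(s["time_s"],s["width"]*92,s["contact_force"].round(2))
ctrl.move_l([0.5138,0.002,0.17],rate=0.12); ctrl.pause(0.2)
for i in range(3):
    s=ctrl.get_obs(); print(s["time_s"],s["eef_pos"],s["width"]*92,s["contact_force"].round(2))
im=ctrl.get_image("wrist"); cv2.imwrite("pics/e.png",im["pixels"][:,:,::-1]); np.savez("e.npz",**im)
```

```text
7.7083 31.739469714775343 [ 0.18 -0.32  0.14]
8.9417 [0.51341024 0.00201159 0.16931813] 31.945057466285594 [-0.58  0.21 -0.53]
8.9417 [0.51341024 0.00201159 0.16931813] 31.945057466285594 [-0.58  0.21 -0.53]
8.9417 [0.51341024 0.00201159 0.16931813] 31.945057466285594 [-0.58  0.21 -0.53]
```

View pics/e.png

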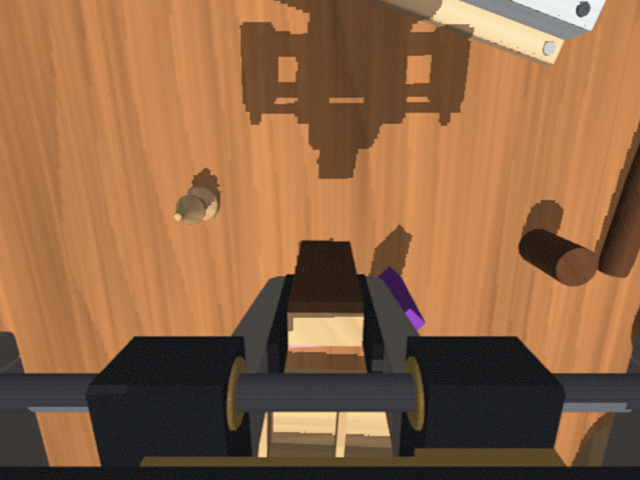

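```bash
cat > slot.py <<'E'
import numpy as np
a=-0.3191; O=np.array([0.4897,0.2461]); R=np.array([[np.cos(a),-np.sin(a)],[np.sin(a),np.cos(a)]])
ORI=[-np.pi/2,0,a]
def W(x,y,z): # slot mm of TCP, z mm
    p=O+R@np.array([x,y])/1e3; return [p[0],p[1],z/1e3]
def S(p): return np.r_[R.T@(np.array(p[:2])-O)*1e3,p[2]*1e3]
def F(f): return np.r_[R.T@f[:2],f[2]]
E
python3 - <<'E'
from station import ctrl
import cv2
from slot import *
ctrl.move_to(W(24,14.1,160),ORI); 
ctrl.move_l(W(24,14.1,86),ORI,rate=0.12); ctrl.pause(.2)
def st(): 
    s=ctrl.get_obs(); print(round(s["time_s"],2),S(s["eef_pos"]).round(1),F(s["contact_force"]).round(2),s["tcp_rot"].round(4)); return F(s["contact_force"])
f0=st()
im=ctrl.get_image("wrist"); cv2.imwrite("pics/f.png",im["pixels"][:,:,::-1]); np.savez("f.npz",**im)
im=ctrl.get_image("scene"); cv2.imwrite("pics/f2.png",cv2.resize(im["pixels"][200:330,340:480,::-1],None,fx=4,fy=4,interpolation=cv2.INTER_CUBIC))
E
```

```text
10.94 [24.5 14.5 86.9] [ 0.47  0.07 -1.21] [-1.5697e+00 -1.1000e-03 -3.1910e-01]
```

View pics/f.png

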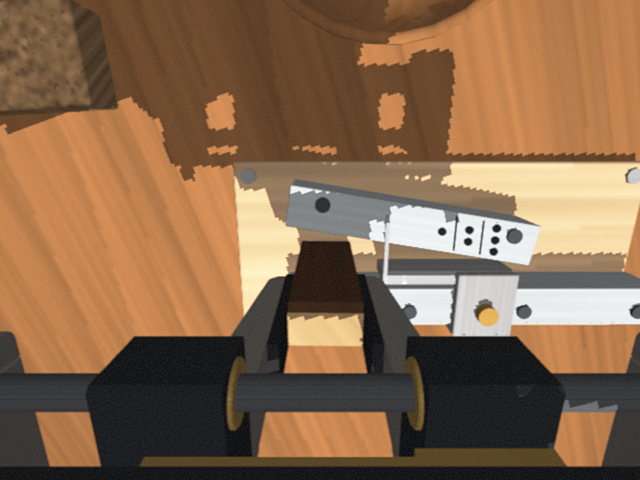

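View pics/f2.png

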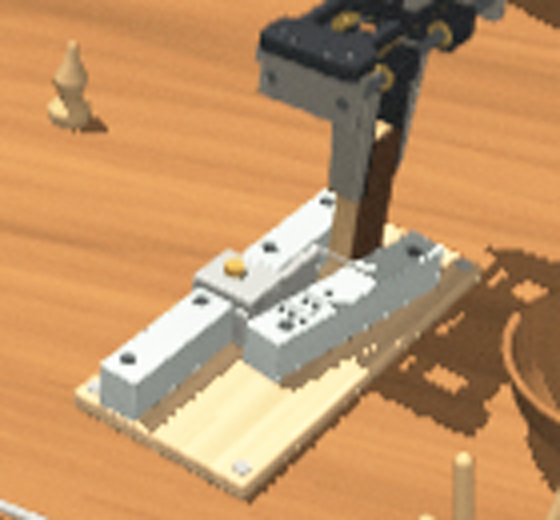

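Run:
```python
from station import ctrl
import cv2
from slot import *
def st(pr=True): 
    s=ctrl.get_obs(); f=F(s["contact_force"]); 
    if pr: print(round(s["time_s"],2),S(s["eef_pos"]).round(1),(f-f0).round(2) if f0 is not None else f)
    return f
f0=None; f0=st()
z=79; ctrl.move_l(W(24,14.1,z),ORI,rate=0.05)
while z>73:
    z-=0.7; ctrl.move_l(W(24,14.1,z),ORI,rate=0.02); f=st()
    if (f-f0)[2]>2: break
print("z",z)
y=14.1
while y>7:
    y-=0.7; ctrl.move_l(W(24,y,z),ORI,rate=0.02); f=st()
    if (f-f0)[1]>2.2: break
print("y",y); np.save("st.npy",[24,y,z,*f0])
im=ctrl.get_image("scene"); cv2.imwrite("pics/g2.png",cv2.resize(im["pixels"][200:330,340:480,::-1],None,fx=4,fy=4,interpolation=cv2.INTER_CUBIC))
```

```text
11.04 [24.2 14.4 86.6] [ 0.40190063 -0.62747984 -1.17317448]
11.58 [24.  14.1 78.3] [-0.77  0.64  0.57]
11.83 [24.  14.1 77.6] [-0.51 -0.45  0.59]
12.08 [24.  14.1 76.8] [-1.65  0.49  0.34]
12.33 [24.  14.1 76.2] [-0.75 -0.94  0.76]
12.58 [24.1 14.2 75.9] [-2.79 -0.24  5.94]
z 75.49999999999999
12.83 [24.2 13.9 75.9] [-1.79  0.69  6.51]
13.08 [24.3 13.3 75.9] [-0.9   2.86  7.18]
y 12.700000000000001
```

View pics/g2.png

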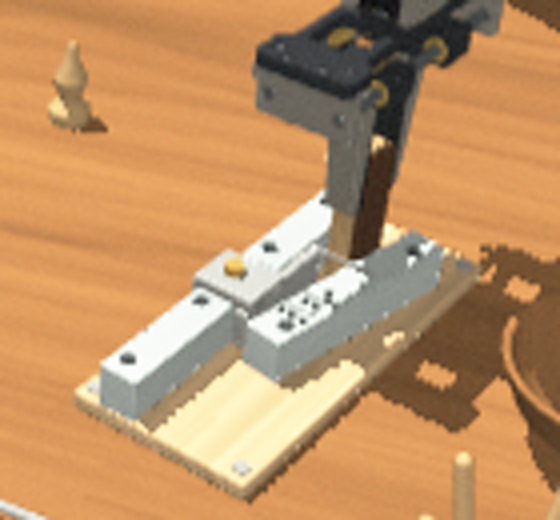

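Run:
```python
from station import ctrl
import cv2
from slot import *
x,y,z,*f0=np.load("st.npy"); f0=np.array(f0); f0[0]-=0.8
def st(n=3): 
    fs=[]
    for i in range(n):
        ctrl.pause(.02); s=ctrl.get_obs(); fs.append(F(s["contact_force"])-f0)
    f=np.mean(fs,0); print(round(s["time_s"],2),S(s["eef_pos"]).round(1),f.round(2)); return f
z=76.1; ctrl.move_l(W(24,y,z),ORI,rate=0.02); st()
while y>5:
    y-=0.7; ctrl.move_l(W(24,y,z),ORI,rate=0.03); f=st()
    if f[1]>2.5: break
print("y",y); np.save("st.npy",[24,y,z,*f0])
im=ctrl.get_image("wrist"); cv2.imwrite("pics/h.png",im["pixels"][:,:,::-1]); np.savez("h.npz",**im)
im=ctrl.get_image("scene"); cv2.imwrite("pics/h2.png",cv2.resize(im["pixels"][200:330,340:480,::-1],None,fx=4,fy=4,interpolation=cv2.INTER_CUBIC))
```

```text
13.43 [24.  12.5 76. ] [0.72 0.63 2.41]
13.73 [24.  11.9 76. ] [0.99 0.88 0.89]
14.03 [23.9 11.1 76. ] [0.56 0.11 0.44]
14.33 [24.  10.6 76.1] [0.64 0.4  0.63]
14.63 [24.   9.9 76.1] [ 0.29  0.3  -0.08]
14.93 [24.   9.6 76.2] [-0.52  4.04 -1.1 ]
y 9.200000000000005
```

View pics/h2.png

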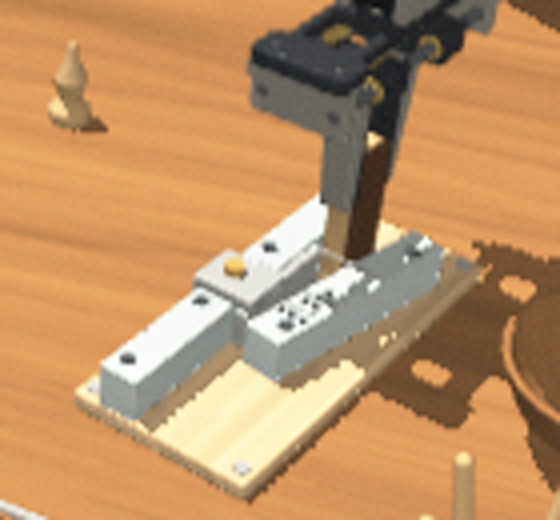

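View pics/h.png

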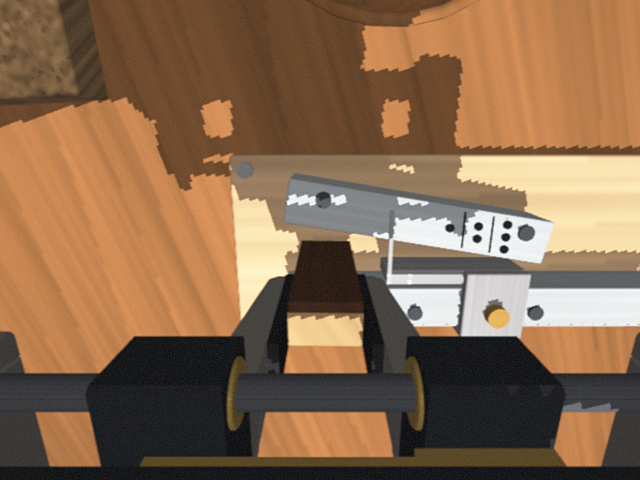

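Run:
```python
from station import ctrl
import cv2
from slot import *
x,y,z,*f0=np.load("st.npy"); f0=np.array(f0)
def st(n=3): 
    fs=[]
    for i in range(n):
        ctrl.pause(.02); s=ctrl.get_obs(); fs.append(F(s["contact_force"])-f0)
    f=np.mean(fs,0); print(round(s["time_s"],2),x,round(y,2),S(s["eef_pos"]).round(1),f.round(2),s["moment"].round(2)); return f
y+=0.2; z+=0.1
while x<82:
    x+=5; ctrl.move_l(W(x,y,z),ORI,rate=0.03); f=st()
    if f[0]<-4.5: break
    if f[1]>3: y+=0.25
    elif f[1]<1.2: y-=0.25
np.save("st.npy",[x,y,z,*f0])
im=ctrl.get_image("wrist"); cv2.imwrite("pics/i.png",im["pixels"][:,:,::-1]); np.savez("i.npz",**im)
im=ctrl.get_image("scene"); cv2.imwrite("pics/i2.png",cv2.resize(im["pixels"][200:330,340:480,::-1],None,fx=4,fy=4,interpolation=cv2.INTER_CUBIC))
```

```text
15.4 29.0 9.4 [29.6  9.6 76.4] [2.25 3.48 0.09] [ 0.53 -0.52  0.03]
15.77 34.0 9.65 [34.4  9.7 76.3] [1.37 3.09 0.63] [ 0.44 -0.5   0.07]
16.13 39.0 9.9 [39.3  9.7 76.1] [ 1.87  2.07 -0.19] [ 0.27 -0.34  0.03]
16.5 44.0 9.9 [44.2  9.8 76.1] [ 0.92  1.93 -0.07] [ 0.3  -0.22  0.01]
16.87 49.0 9.9 [49.2  9.8 76.1] [ 0.17  1.77 -0.05] [ 0.22 -0.04 -0.01]
17.23 54.0 9.9 [54.4  9.8 76.2] [0.71 1.56 0.05] [ 0.06 -0.15  0.03]
17.6 59.0 9.9 [59.3  9.8 76.2] [0.78 1.11 0.87] [-0.06 -0.05  0.01]
17.97 64.0 9.65 [64.4  9.8 76.2] [ 0.59  1.45 -0.17] [ 0.21 -0.16  0.02]
18.33 69.0 9.65 [69.4  9.7 76.2] [0.57 1.87 0.2 ] [ 0.29 -0.21  0.  ]
18.7 74.0 9.65 [74.4  9.7 76.2] [ 0.47  2.29 -0.14] [ 0.4  -0.15 -0.01]
19.07 79.0 9.65 [79.4  9.7 76.2] [ 0.02  2.83 -0.31] [ 0.38 -0.18  0.04]
19.43 84.0 9.65 [84.4  9.7 76.2] [-0.49  2.73 -0.21] [ 0.49 -0.15 -0.01]
```

View pics/i2.png

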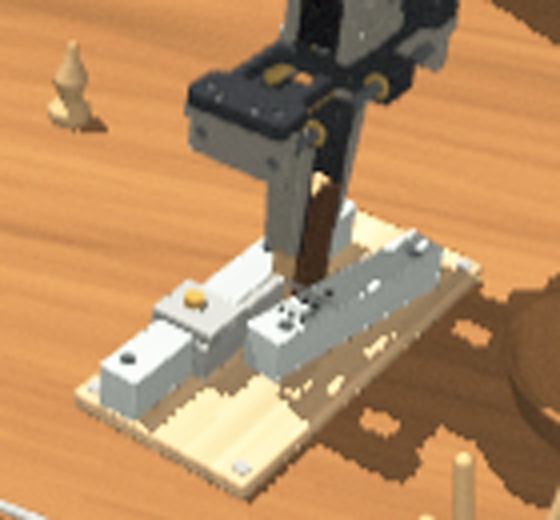

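View pics/i.png

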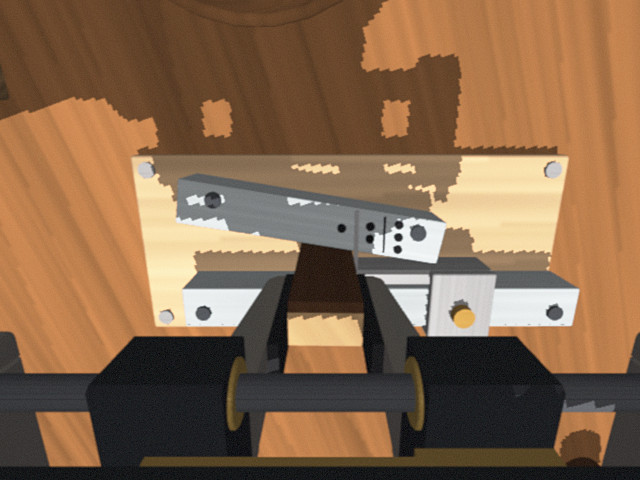

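Run:
```python
from station import ctrl
import cv2
from slot import *
x,y,z,*f0=np.load("st.npy"); f0=np.array(f0); f0[0]+=0.5
def st(n=3): 
    fs=[]
    for i in range(n):
        ctrl.pause(.02); s=ctrl.get_obs(); fs.append(F(s["contact_force"])-f0)
    f=np.mean(fs,0); print(round(s["time_s"],2),x,round(y,2),S(s["eef_pos"]).round(1),f.round(2),s["moment"].round(2)); return f
while x<110:
    x+=1.0; ctrl.move_l(W(x,y,z),ORI,rate=0.03); f=st()
    if f[0]<-5.8: break
    if f[1]>3: y+=0.2
    elif f[1]<1.2 and f[0]>-3: y-=0.2
np.save("st.npy",[x,y,z,*f0])
im=ctrl.get_image("wrist"); cv2.imwrite("pics/j.png",im["pixels"][:,:,::-1]); np.savez("j.npz",**im)
im=ctrl.get_image("scene"); cv2.imwrite("pics/j2.png",cv2.resize(im["pixels"][200:330,340:480,::-1],None,fx=4,fy=4,interpolation=cv2.INTER_CUBIC))
```

```text
19.83 85.0 9.65 [84.9  9.7 76.2] [-1.65  3.5   0.62] [0.68 0.09 0.05]
20.13 86.0 9.85 [85.9  9.7 76.2] [-2.23  2.83  0.98] [0.52 0.35 0.01]
20.43 87.0 9.85 [87.   9.8 76.1] [-2.09  2.46  1.3 ] [ 0.43  0.21 -0.02]
20.73 88.0 9.85 [88.1  9.8 76.2] [-1.56  1.75  0.19] [ 0.37  0.11 -0.  ]
21.03 89.0 9.85 [89.1  9.8 76.2] [-1.39  2.24  0.12] [ 0.29  0.12 -0.02]
21.33 90.0 9.85 [90.1  9.8 76.2] [-0.94  1.63 -0.  ] [0.17 0.11 0.11]
21.63 91.0 9.85 [91.1  9.8 76.2] [-0.72  1.4   0.03] [0.17 0.16 0.  ]
21.93 92.0 9.85 [92.1  9.8 76.2] [-1.13  1.47  0.21] [ 0.17  0.13 -0.02]
22.23 93.0 9.85 [93.1  9.8 76.2] [-1.55  1.16  0.49] [ 0.18  0.05 -0.  ]
22.53 94.0 9.65 [94.1  9.7 76.2] [-0.87  2.16  0.55] [ 0.36  0.14 -0.01]
22.83 95.0 9.65 [95.1  9.7 76.2] [-1.43  2.46  0.58] [0.47 0.18 0.07]
23.13 96.0 9.65 [96.1  9.8 76.2] [-2.54  3.31  0.51] [ 0.49  0.15 -0.01]
23.43 97.0 9.85 [97.1  9.8 76.2] [-1.22  1.74  0.16] [0.31 0.16 0.01]
23.73 98.0 9.85 [98.1  9.8 76.2] [-1.1   1.51  0.61] [0.21 0.14 0.06]
24.03 99.0 9.85 [99.1  9.8 76.2] [-0.64  1.21  0.22] [ 0.28  0.2  -0.03]
24.33 100.0 9.85 [100.    9.8  76.2] [-1.49  1.77  1.07] [0.28 0.28 0.07]
24.63 101.0 9.85 [100.6   9.8  76.1] [-4.24  2.14  2.08] [0.54 0.82 0.03]
24.93 102.0 9.85 [101.2   9.8  76.1] [-5.92  1.98  3.03] [ 0.67  1.17 -0.01]
```

View pics/j2.png

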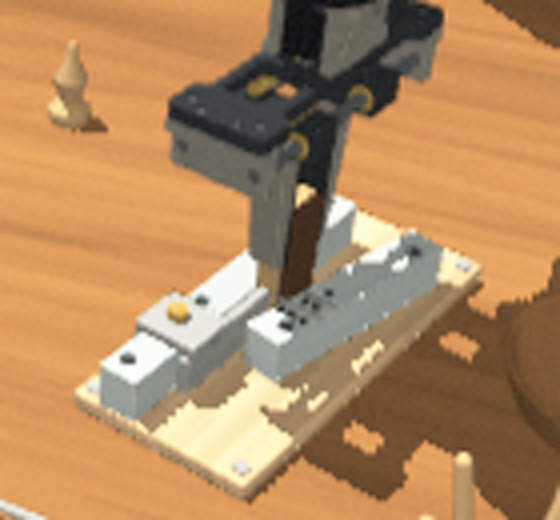

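View pics/j.png

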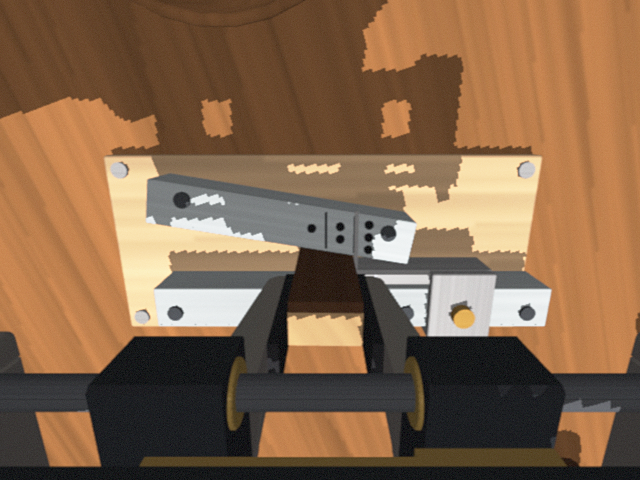

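Run:
```python
from station import ctrl
import cv2
from slot import *
x,y,z,*f0=np.load("st.npy"); f0=np.array(f0)
def st(n=3): 
    fs=[]
    for i in range(n):
        ctrl.pause(.02); s=ctrl.get_obs(); fs.append(F(s["contact_force"])-f0)
    f=np.mean(fs,0); print(round(s["time_s"],2),x,round(y,2),S(s["eef_pos"]).round(1),f.round(2),s["moment"].round(2)); return f
st()
for x in (x-2,x-5,x-15): ctrl.move_l(W(x,y,z),ORI,rate=0.03); st()
x-=10;y+=3; ctrl.move_l(W(x,y,z+.5),ORI,rate=0.05); st()
ctrl.move_l(W(x,y,165),ORI,rate=0.12); st()
ctrl.move_to(W(70,-60,230),ORI); ctrl.pause(.2)
im=ctrl.get_image("wrist"); cv2.imwrite("pics/k.png",im["pixels"][:,:,::-1]); np.savez("k.npz",**im)
for t in ["follower_nose"]: print([(S(d["centre"]).round(1),d["p"]) for d in ctrl.spot_point(im,t)])
im=ctrl.get_image("top"); cv2.imwrite("pics/k3.png",cv2.resize(im["pixels"][170:310,170:280,::-1],None,fx=4,fy=4,interpolation=cv2.INTER_CUBIC))
im=ctrl.get_image("scene"); cv2.imwrite("pics/k2.png",cv2.resize(im["pixels"][240:330,350:470,::-1],None,fx=6,fy=6,interpolation=cv2.INTER_CUBIC))
```

```text
25.08 102.0 9.85 [101.2   9.8  76.1] [-5.96  2.45  3.16] [0.73 1.14 0.  ]
25.38 100.0 9.85 [100.5   9.8  76.2] [ 0.17  1.07 -0.98] [ 0.02 -0.21  0.04]
25.68 97.0 9.85 [97.   9.9 76.4] [-0.04  0.8   0.8 ] [ 0.02 -0.07 -0.  ]
26.22 87.0 9.85 [86.9  9.9 76.3] [0.49 0.91 0.94] [-0.01 -0.08 -0.02]
26.62 77.0 12.85 [76.9 13.  76.8] [-0.76  0.24  0.58] [-0.1  -0.07 -0.05]
27.56 77.0 12.85 [ 76.5  12.4 164. ] [0.08 0.62 0.35] [-0.05 -0.08  0.07]
[(array([115.5,   9. ,  26.5]), 0.97)]
```

View pics/k.png

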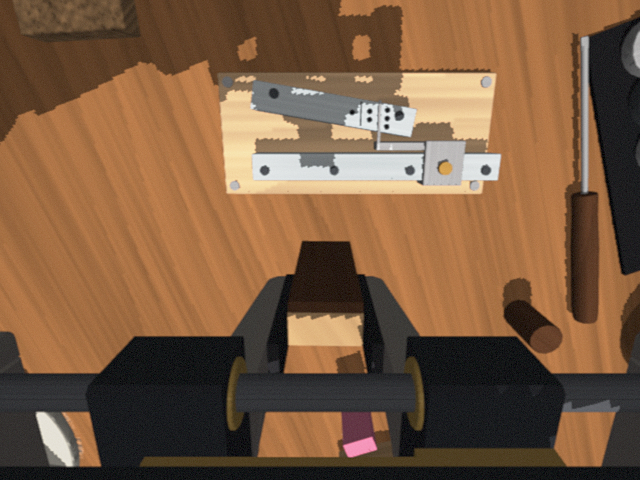

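View pics/k2.png

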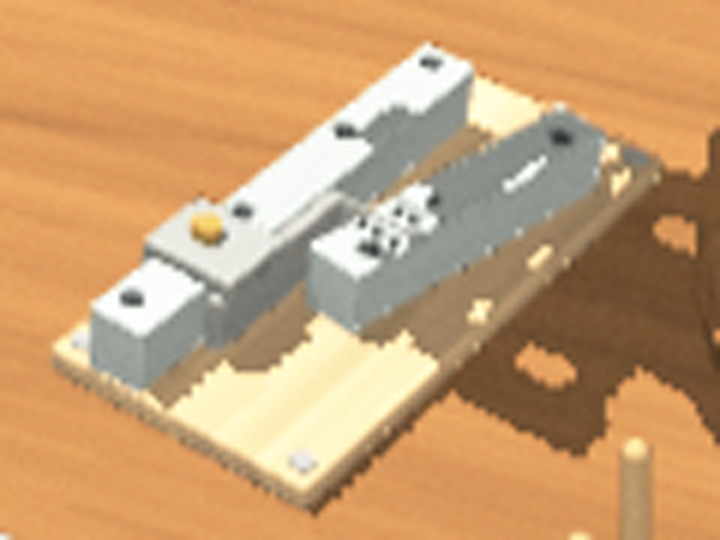

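Run:
```python
import cv2
a=cv2.imread("pics/k.png"); cv2.imwrite("pics/k4.png",cv2.resize(a[90:180,340:430],None,fx=6,fy=6,interpolation=cv2.INTER_CUBIC))
cv2.imwrite("pics/k5.png",cv2.resize(a[65:200,210:510],None,fx=2.6,fy=2.6,interpolation=cv2.INTER_CUBIC))
```

```text
(no output)
```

View pics/k4.png

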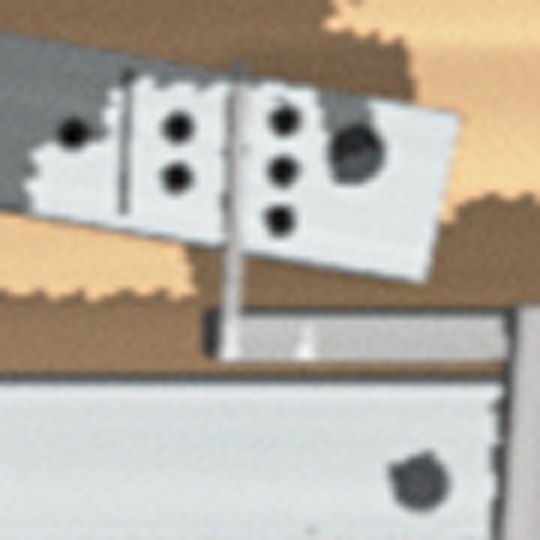

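View pics/k5.png

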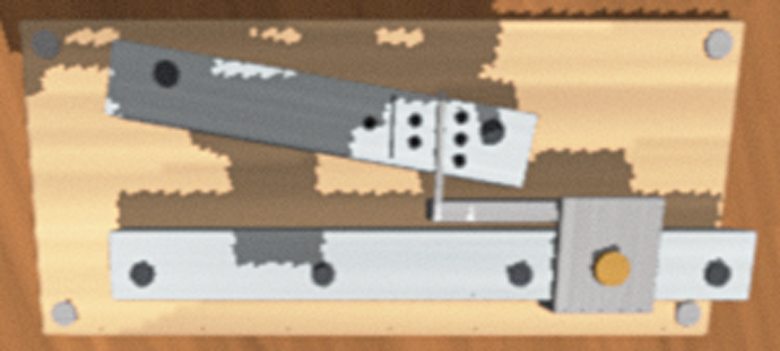

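Run:
```python
from geo import *
d=np.load("k.npz")
from slot import S
g=lambda u,v:(210+(u+.5)/2.6-.5,65+(v+.5)/2.6-.5)
h=lambda u,v:(340+(u+.5)/6-.5,90+(v+.5)/6-.5)
P=[((0,0),g(110,231)),((0,-25),g(112,299)),((235,0),g(756,233)),((235,-25),g(749,300)),((0,40),g(107,113)),((150,15),g(522,186))]
W=[unproj(d,p,.042) for _,p in P]; Sx=[(a/1e3,b/1e3) for (a,b),_ in P]
a,o,r=fit(Sx,W); print(a,o,r.tolist())
R=np.array([[np.cos(a),-np.sin(a)],[np.sin(a),np.cos(a)]])
q=lambda p,z:(R.T@(unproj(d,p,z)-o)*1e3).round(1)
print("l102",q(h(125,145),.042))
for z in(.042,.045): print("blade L/R",z,q(h(229,150),z),q(h(243,150),z))
print("nose top edge",q(h(219,335),.040))
print("studs",[q(h(*p),.042) for p in [(73,133),(178,128),(177,178),(286,121),(283,171),(280,219)]])
```

```text
-0.3208881035691448 [0.48938136 0.24563531] [[-1.0, 0.8], [-0.7, -0.1], [1.6, 0.0], [0.6, -0.7], [-2.1, 1.1], [1.5, -1.1]]
l102 [101.5  35.1]
blade L/R 0.042 [117.2  34.4] [119.4  34.4]
blade L/R 0.045 [116.8  34.3] [118.9  34.3]
nose top edge [117.1   7.2]
studs [array([93.6, 36.8]), array([109.4,  37.5]), array([109.5,  30.3]), array([125.7,  38.6]), array([125.6,  31.4]), array([125.5,  24.4])]
```

The blade and nose sit on the 118 mm line. Measured against the studs and the other line, the nose is at about 117.6 mm, just inside zone two, so it goes in the two-stud pocket.

Run:
```python
from station import ctrl
import cv2, numpy as np
o=[-np.pi/2,0,-0.05]; X=[0.566,-0.212]
ctrl.move_to([*X,0.2],o)
im=ctrl.get_image("wrist"); cv2.imwrite("pics/l.png",im["pixels"][:,:,::-1])
im=ctrl.get_image("top"); cv2.imwrite("pics/l2.png",cv2.resize(im["pixels"][180:320,330:450,::-1],None,fx=4,fy=4,interpolation=cv2.INTER_CUBIC))
for n in("top","scene"):
    im=ctrl.get_image(n)
    for t in["pocket_one","pocket_two","pocket_three"]: print(n,t,[(d["centre"].round(3) if hasattr(d["centre"],"round") else d["centre"],d["p"]) for d in ctrl.spot_point(im,t)][:2])
print(ctrl.get_obs()["time_s"])
```

```text
top pocket_one [([0.4877, -0.2106, 0.0042], 0.79), ([0.574, 0.2493, 0.0012], 0.27)]
top pocket_two []
top pocket_three [([0.6453, -0.2183, 0.0066], 0.84)]
scene pocket_one [([0.4847, -0.2081, 0.001], 0.59), ([0.5632, -0.217, 0.0047], 0.2)]
scene pocket_two [([0.5637, -0.216, 0.0036], 0.69), ([0.4851, -0.2053, 0.0021], 0.31)]
scene pocket_three [([0.6424, -0.2185, 0.0029], 0.73), ([0.6021, 0.2204, 0.0254], 0.26)]
30.3583
```

View pics/l.png

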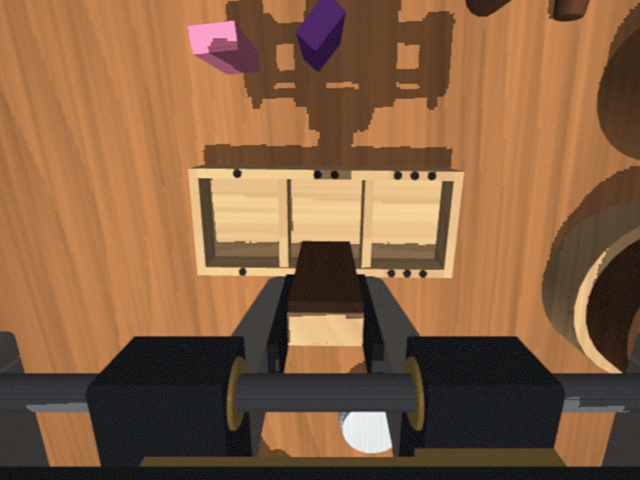

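View pics/l2.png

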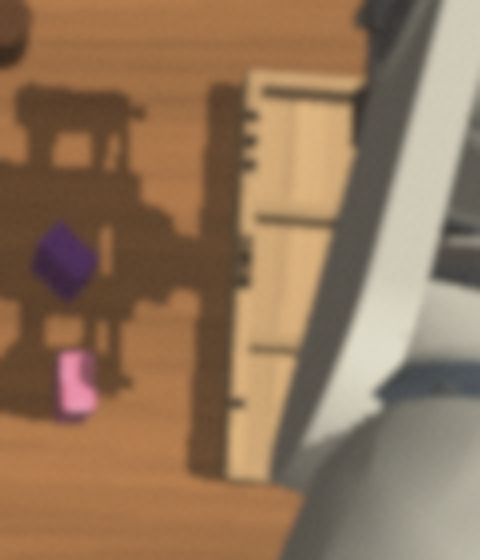

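Run:
```python
from station import ctrl
import cv2, numpy as np
o=[-np.pi/2,0,-0.05]; X=[0.566,-0.212]
f0=ctrl.get_obs()["contact_force"]
ctrl.move_l([*X,0.076],o,rate=0.1); z=.076
while z>.066:
    z-=.0008; ctrl.move_l([*X,z],o,rate=.03); ctrl.pause(.02)
    s=ctrl.get_obs(); f=s["contact_force"]-f0; print(round(z,4),s["eef_pos"].round(4),f.round(1))
    if f[2]>2: break
    if np.hypot(*f[:2])>8: break
im=ctrl.get_image("wrist"); cv2.imwrite("pics/m.png",im["pixels"][:,:,::-1])
print(s["time_s"])
```

```text
0.0752 [ 0.5661 -0.2121  0.0755] [-0.3  1.1 -1.4]
0.0744 [ 0.566  -0.212   0.0744] [ 0.2  0.1 -0.8]
0.0736 [ 0.5659 -0.212   0.0735] [ 0.4  0.1 -0.1]
0.0728 [ 0.566  -0.212   0.0727] [-0.5  1.  -1. ]
0.072 [ 0.566 -0.212  0.072] [-0.3 -1.   0.1]
0.0712 [ 0.5661 -0.212   0.0719] [-1.2  1.5  7. ]
33.35
```

View pics/m.png

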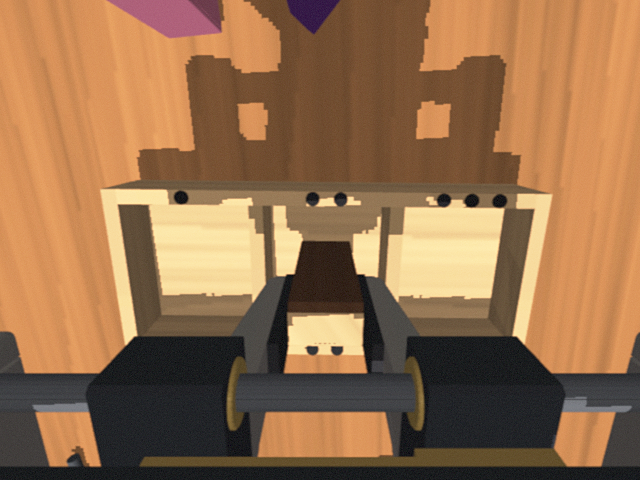

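Run:
```python
from station import ctrl
import cv2, numpy as np
o=[-np.pi/2,0,-0.05]; X=[0.566,-0.212]
for n in("scene",):
    im=ctrl.get_image(n); cv2.imwrite("pics/n.png",cv2.resize(im["pixels"][170:290,200:340,::-1],None,fx=5,fy=5,interpolation=cv2.INTER_CUBIC))
ctrl.move_l([*X,.0717],o,rate=.02); ctrl.pause(.1); print(ctrl.get_obs()["contact_force"].round(2))
```

```text
[-0.46 -0.27  3.52]
```

View pics/n.png

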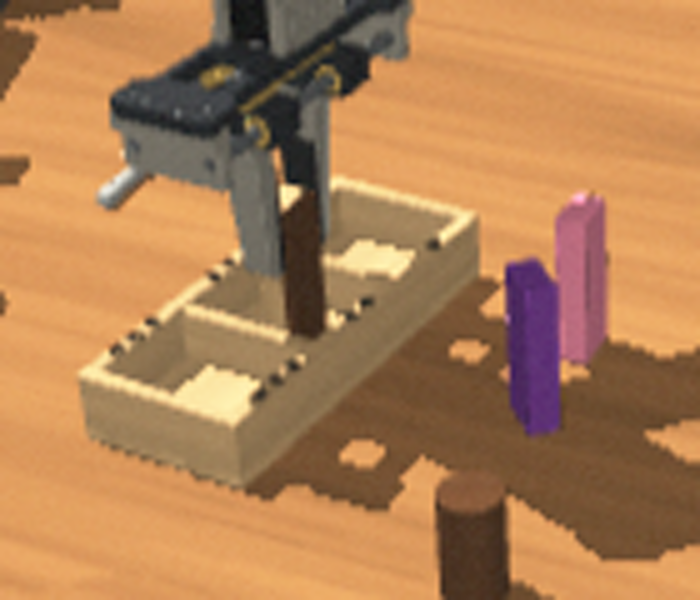

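Run:
```python
from station import ctrl
import cv2, numpy as np
o=[-np.pi/2,0,-0.05]; X=[0.566,-0.212]
ctrl.let_go(); ctrl.pause(.2)
ctrl.move_l([*X,.2],o,rate=.12)
ctrl.move_to([0.50,-0.26,0.3],o); ctrl.pause(.3)
im=ctrl.get_image("wrist"); cv2.imwrite("pics/q.png",im["pixels"][:,:,::-1])
for t in("blank_mid","blank"): print([(d["centre"],d["p"]) for d in ctrl.spot_point(im,t)])
im=ctrl.get_image("scene"); cv2.imwrite("pics/q2.png",im["pixels"][140:400,150:560,::-1].repeat(1,0)); cv2.imwrite("pics/q3.png",cv2.resize(im["pixels"][200:280,210:350,::-1],None,fx=5,fy=5,interpolation=cv2.INTER_CUBIC))
print(ctrl.get_obs()["time_s"])
```

```text
[([0.4961, -0.07, 0.0424], 0.91), ([0.5642, -0.059, 0.0458], 0.77), ([0.5681, -0.2136, 0.0522], 0.59)]
[([0.5593, -0.2135, 0.0076], 0.93), ([0.5687, -0.061, -0.0023], 0.67), ([0.4957, -0.0646, -0.0006], 0.56)]
37.2833
```

View pics/q.png

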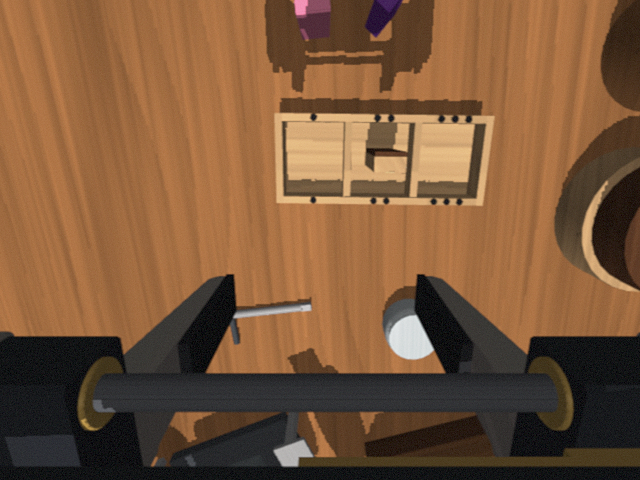

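View pics/q2.png

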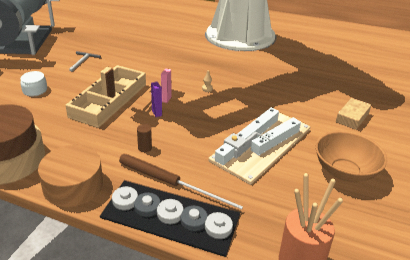

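View pics/q3.png

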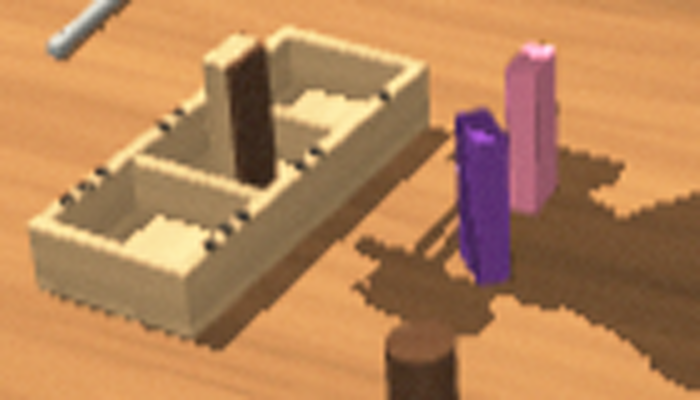

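Run:
```python
from station import ctrl
ctrl.hand_in(); print(ctrl.get_obs()["time_s"])
```

```text
the job is handed in; nothing more can be done
the job is handed in; nothing more can be done
```

I sized the blank on the taper gauge, stood it upright in the two-stud pocket, and handed the job in at about 37 s on the robot's clock.

- **Sizing:** I slid the blank along the fence with about 2 N against it (1 to 4 N at times). It pushed the follower ahead until it wedged at about 6 N of push, and nothing else touched the follower.
- **Reading:** The nose stopped practically on the 118 mm line. The blade covers that line. My best fit, corrected against the other line and the studs, puts the nose at about 117.6 mm, just inside zone two. The trained network read 115.5 mm, which is also zone two.
- **Last checks:** The final pictures show the blank standing in the middle pocket and the robot clear of it. The pink, purple and other pieces look undisturbed by eye, but I did not measure their positions. The follower stands at its stop in the picture taken after I pulled the blank out.
- **One disagreement:** When I lowered the blank into the tray it touched down about 2 mm earlier than I expected. It may have slipped or tilted slightly in the grip, but it stood upright once released.

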